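# Hang the socket key back on its hooded hook

### The job

Lift the socket key out of the draining block and hang it by its collar on the empty hook of the rack, between the other tools: set the collar gently down on the bare front of the prongs, whose height you must feel for, slide it back under the hood and past the sprung keeper until it is fully home, and let go. Never force the hook, and do not disturb the other tools, the bottle or the beaker.

Things in the scene. Friction and masses are not known exactly. Their poses are not given: they have to be found in the camera images.
- key: Steel socket key, upright in the draining block, 0.2-0.35 kg. Origin: centre of the underside of its round collar (28 mm across, 8 mm thick), z up. Above it a square stem 14 x 14 mm, z 8 to 78 mm, flats facing its x and y: grip there, fingertips above z = 25 mm to clear the hood. Below, a shaft 10 mm across to z = -106 mm, then a round head 20 mm across to z = -132 mm.
- block: White plastic draining block 90 x 120 x 50 mm (x, y, z), fixed; the key's head stands 40 mm deep in its middle hole, 22 mm wide. Origin: centre of its underside on the bench.
- rack: Steel rack, fixed: base 150 (x) x 360 (y) x 12 mm, back rail 39 to 51 mm behind the origin, top at 140 mm. Five places at y = -124, -62, 0, 62, 124 mm, open to -x (towards the robot): four plain forks with a tool each, and the empty hook in one of the middle three. Origin: on the bench under the middle place.
- hook: The empty hook, on an upright 12 x 34 mm, 31 to 43 mm behind the origin, 160 mm high. Origin: on the bench below the axis of the fully home key; x runs from mouth to back. Its head is clamped at a height that is NOT measured: prongs' top anywhere from 151 to 189 mm above the bench, to be felt or seen. Its arm is springy: gives 1 mm per 4 N down, at most 3.5 mm. Over 40 N bends it.
- set_down (a point): Point 46 mm before home (hook x = -46 mm), 170 mm above the bench, the MIDDLE of the possible prong heights. The two prongs are level bars from hook x = -62 mm (tips) to the back, 14 mm slot between them, outer faces 32 mm apart; the shaft goes in the slot, the collar rests on top. They are bare for x = -62 to -23 mm. Axes as the hook's.
- hood_front (a point): Front edge of the hood over the slot (hook x = -23 mm; the hood ends at +21), 170 mm above the bench. True hood: two plates, underside 12 mm and top 17 mm above the prongs, so the 8 mm collar has 4 mm to spare; the stem passes between them (gap 18 mm, stem square to the hook within about 10 degrees); side walls 35 mm apart.
- home (a point): Where the key's axis is when fully home (hook x = 0), 170 mm above the bench (not the true height): there the shaft meets a hard stop. Axes as the hook's.
- keeper (a joint): Sprung brass roller 12 mm across, under the +y prong at hook x = -13 mm. Value in m: 0 = out, its side at the slot's middle line; 0.003 to 0.005 while the passing shaft pushes it aside (from x = -22 mm on; about 3 to 6 N along x); it springs back below 0.001 behind the shaft once the key is home.
- paddle: Stirring paddle, flat blade 40 mm wide, 128 mm down from its collar, black grip 48 mm up, hung by its collar in its own fork of the rack: leave it hanging undisturbed. Origin: centre of its collar's underside (collar 28 mm across, 8 mm thick), 165 mm above the bench; z up.
- lifter: Hooked lifter, wire hook at its end, 137 mm down from its collar, black grip 38 mm up, hung by its collar in its own fork of the rack: leave it hanging undisturbed. Origin: centre of its collar's underside (collar 28 mm across, 8 mm thick), 165 mm above the bench; z up.
- spatula: Spatula, narrow blade 22 mm wide, 138 mm down from its collar, black grip 44 mm up, hung by its collar in its own fork of the rack: leave it hanging undisturbed. Origin: centre of its collar's underside (collar 28 mm across, 8 mm thick), 165 mm above the bench; z up.
- tamper: Tamper, white disc 32 mm across at its end, 122 mm down from its collar, black grip 34 mm up, hung by its collar in its own fork of the rack: leave it hanging undisturbed. Origin: centre of its collar's underside (collar 28 mm across, 8 mm thick), 165 mm above the bench; z up.
- reagent: Amber bottle 56 mm across, 110 mm high, on the mat; leave alone. Origin: centre of its underside.
- beaker: Glass beaker 64 mm across, 85 mm high, on the mat; leave alone. Origin: centre of its underside.
There are look-alikes about, which are no part of the job. Leave any blue, orange or purple look-alike of the key alone.

How it is judged:
By the outcome, as a careful person would: the job done as asked, in the order asked, and still so for the second after the job is handed in, with the robot touching nothing.
It also fails if it takes over 48 s, if anything falls off the work surface, if the arm or the gripper's body presses on something with over 40 N, if the wrist force passes 120 N, or if a joint passes its speed limit or range.

### The arm

A 6-joint arm with a two-finger parallel gripper is mounted at the origin on the work surface. World frame = base frame: x ahead of the robot, y to its left, z up, the work surface at z = 0. Lengths are in mm, angles in rad, forces in N, time in s.
With the tool pointing down it reaches from about 350 to 875 mm from the base axis. Payload 4.2 kg.
Tool frame: the origin (TCP) lies midway between the tips of the shut fingers; the grasp point (between the pads) lies 19 mm behind it; z points along the fingers, y is the line along which they close (so a half turn about z gives the same grasp; the last joint's range is limited). The gripper opens to 85 mm and grips with 20 to 120 N. Pads are 22 mm wide; open, the fingers measure 114 mm over their backs; the gripper's body (76 mm by 85 mm) begins 54 mm behind the grasp point. The pads swing forward as they close: fully open they stand 13 mm farther back than shut.
Start: joints at [-1.072, 0.385, 0.008, 0, -1.194, -0.259], TCP at [148.46, -607.09, 231.312] pointing down, gripper open.
Joint ranges: [-3.14, 3.14], [-1.21, 2.06], [-1.07, 1.41], [-3.16, 2.05], [-2.99, -0.16], [-3.1, 3.1]. Speed limits (rad/s): [2.79, 2.79, 3.14, 3.14, 3.14, 3.14].

### API

Orientations are given as a unit quaternion [x, y, z, w].
In Python, from bench import sensors, get_image, camera_params, job_done gives the robot as it stands.
- The arm moves only by the tool servo_tool, never from a script. Its argument "motion" is a list of rows, each an object with "travel": the shift along the tool's x, y, z as a fraction of full scale, a list of three; "rot": the turn, a rotation vector about the tool's x, y, z as a fraction of full scale, a list of three; "hand": the opening, from 0 (shut) to 1 (fully open). In form: [{"travel": [x, y, z], "rot": [wx, wy, wz], "hand": hand}, ...]. A call has 1 to 10 rows; each row shifts and turns the commanded pose from where the row before left it, along the tool's axes as they then stand; what a row does not reach is not made up. Full scale, the value 1, is 25 cm for a shift and 360 degrees for a turn. A row lasts 1/12 s, in which the tool goes at most 41.7 mm and 7.16 degrees, less where a joint would pass 70% of its speed; a pose out of reach is approached as far as the arm can. A call with a number of a shift or a turn outside -1 to 1 is refused whole. A call with a gripper value outside its range is refused whole. The fingers move at their own pace and stop on an object; the grip force is fixed at half the most. Time passes only in rows, so rows that do not move let the fingers close. It gives the time, the measured TCP pose, the force, the opening and the grip force at its end, in the units of the state.
- sensors.read_state(): the state, without advancing time (a new reading comes with each control period).
- get_image(name): name is "scene" or "top"; returns (picture, depth): 420x560x3 uint8, red, green, blue; 420x560 float32, mm along the optical axis (not along the pixel's ray), 0 where there is no reading.
- camera_params(name): a dict with "camera_matrix" (3x3 intrinsics, pixels), "R" (3x3) and "t" (3): a world point X has camera coordinates R X + t. Camera axes: x right, y down, z forward; pixel columns grow to the right and rows downward; lengths in mm; the calibration is good to about 2 mm. A picture is of the moment at which its call begins. camera_params takes no time and is no camera call.
- job_done(): hands the job in; it is judged then, once.
The state is a dict: "clock": time; "joints": joint angles; "joint_vel": joint speeds; "joint_efforts": joint torques, N m; "position": TCP position; "ee_rot": TCP orientation; "contact_force": force on the tool from outside, world axes, zero at the start; "wrist_torque": the same for the moment, N m; "gripper_width": finger opening in mm; "grasp_force": force on a finger pad.
Only numpy, scipy, OpenCV 4.12 (cv2) and the standard library are available. Lean on these libraries where they do the work, as an engineer would, in place of code of your own. Each camera call takes 0.05 s, during which the arm holds its last target. There are 200 camera calls.

## Working session

There is one attempt and no reset: what is moved stays moved. The work goes in short steps, Python scripts to look and compute and a tool call to move; the robot and the scene stay as the last step left them, time stands still between calls to the robot, and variables do not carry over. Pictures are saved under pics/ and viewed, at most 10 in all, crops included, and the job is handed in when it is done.

Besides the shell and the picture viewer there is one more tool, called after "Request:" as name([rows], argument=value, ...), one row to a line, values as JSON. servo_tool: Moves the arm, as the interface text tells. Its arguments: {"type":"object","properties":{"motion":{"type":"array"}},"required":["motion"]}

```bash
mkdir -p pics; cat > h.py <<'E'
import numpy as np, cv2
from bench import sensors, get_image, camera_params, job_done
def cloud(name,depth):
    P=camera_params(name);K=np.array(P['camera_matrix']);R=np.array(P['R']);t=np.array(P['t'])
    v,u=np.mgrid[:depth.shape[0],:depth.shape[1]]
    c=np.stack([(u-K[0,2])/K[0,0]*depth,(v-K[1,2])/K[1,1]*depth,depth],-1)
    W=(c-t)@R
    W[depth<=0]=np.nan
    return W
def proj(name,X):
    P=camera_params(name);c=np.array(P['R'])@X+np.array(P['t']);p=np.array(P['camera_matrix'])@c
    return p[:2]/p[2]
E
python3 - <<'E'
from h import *
for n in('scene','top'):
    im,d=get_image(n);np.savez(f'{n}0.npz',im=im,d=d);cv2.imwrite(f'pics/{n}0.png',im[...,::-1])
    P=camera_params(n);print(n,-np.array(P['R']).T@np.array(P['t']),P['R'])
print(sensors.read_state())
E
```

```text
scene [1237.57387098  489.63736621  813.32202482] [[-0.5889711   0.80814312 -0.00421195]
 [ 0.52296976  0.37715424 -0.76436726]
 [-0.61612959 -0.45239295 -0.64476736]]
top [ 433.77613136  -38.13243076 1178.5874015 ] [[-0.02489697 -0.9996573  -0.00808875]
 [-0.99130263  0.0257332  -0.12906159]
 [ 0.12922551  0.00480515 -0.99160359]]
{'clock': 0.1, 'joints': array([-1.07243123e+00,  3.85484081e-01,  6.74641578e-03, -4.17931752e-04,
       -1.19400918e+00, -2.58588579e-01]), 'joint_vel': array([ 0.00113028, -0.00198736,  0.0053898 ,  0.00083179,  0.00015423,
       -0.0002998 ]), 'joint_efforts': array([-2.44086395e-04, -3.93319774e+01,  1.88929528e+01,  4.19795126e+00,
       -2.59818175e-03,  1.97269145e-06]), 'position': array([ 148.30598626, -606.6048008 ,  230.32455057]), 'ee_rot': array([-1.19524689e-01,  9.92830731e-01,  9.78007373e-04, -1.79877140e-04]), 'contact_force': array([0.11542554, 0.09967389, 0.55236268]), 'wrist_torque': array([0.00228333, 0.00078161, 0.00469089]), 'grasp_force': 0.0, 'gripper_width': 85.71477537781966}
```

View pics/scene0.png

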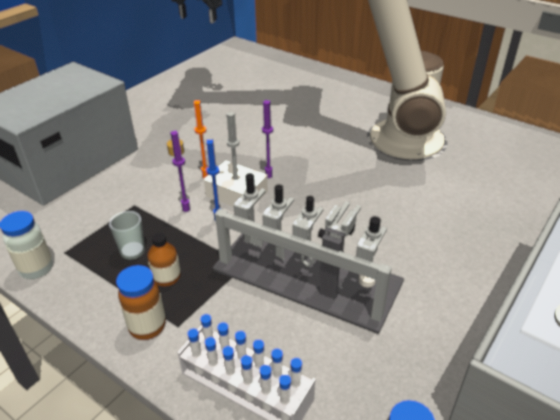

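View pics/top0.png

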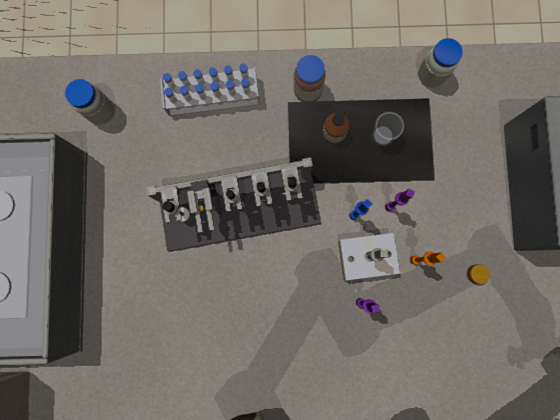

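Scene view: the grey key stands in the white block at about (233,145). The look-alikes are orange (200,130), blue (212,170), and purple (179,165) and (267,135). The empty hook is the one with a brass roller, at scene (340,225) and top (202,205). The grey key in the block is the one described. I'll confirm this in one crop and measure it.

```bash
python3 - <<'E'
from h import *
S=np.load('scene0.npz');T=np.load('top0.npz')
a=cv2.resize(S['im'][90:290,150:410],None,fx=3,fy=3,interpolation=cv2.INTER_CUBIC)[:600,:800]
cv2.imwrite('pics/crop1.png',a[...,::-1])
b=cv2.resize(T['im'][150:320,140:460],None,fx=2.5,fy=2.5,interpolation=cv2.INTER_CUBIC)
cv2.imwrite('pics/crop2.png',b[...,::-1])
for n,D in(('scene',S),('top',T)):
    W=cloud(n,D['d']);im=D['im'].astype(int)
    sat=im.max(-1)-im.min(-1)
    np.save(n+'W.npy',W)
    # block top
    m=(abs(W[...,2]-50)<6)&(im.min(-1)>150)&(sat<40)
    p=W[m]; r=cv2.minAreaRect(p[:,:2].astype(np.float32));print(n,'block',r,np.median(p[:,2]),len(p))
    c=np.array(r[0])
    # things tall near block
    m=(W[...,2]>100)&(np.hypot(W[...,0]-c[0],W[...,1]-c[1])<40)
    q=W[m];print('key pts',len(q))
    for z in range(100,240,10):
        s=q[(q[:,2]>=z)&(q[:,2]<z+10)]
        if len(s): print(z,len(s),s.mean(0).round(1),s.min(0).round(0)[:2],s.max(0).round(0)[:2])
    # colored
    for nm,mm in dict(blue=(im[...,2]>im[...,0]+50)&(im[...,2]>im[...,1]+30),orange=(im[...,0]>im[...,2]+90),purple=(im[...,0]>im[...,1]+30)&(im[...,2]>im[...,1]+30)).items():
        m=mm&(W[...,2]>60)&(np.hypot(W[...,0]-c[0],W[...,1]-c[1])<170)
        k,l=cv2.connectedComponents(m.astype(np.uint8))
        for i in range(1,k):
            s=W[l==i]
            if len(s)>15: print(nm,len(s),np.median(s,0).round(0),'ztop',s[:,2].max().round(0))
    # rail top z~140
    if n=='top':
        m=(abs(W[...,2]-12)<5)&(W[...,1]>-30)&(W[...,1]<420)&(W[...,0]>350)&(W[...,0]<620)&(im.max(-1)<90)
        print('base',cv2.minAreaRect(W[m][:,:2].astype(np.float32)),m.sum())
E
```

```text
scene block ((667.1864013671875, -47.727630615234375), (625.6755981445312, 474.1433410644531), 83.47921752929688) 52.285985668793636 3569
key pts 902
100 30 [667.2 -78.8 104.8] [657. -87.] [672. -74.]
110 115 [661.6 -50.8 115.6] [654. -87.] [671. -10.]
120 138 [661.8 -48.8 125.2] [655. -87.] [671. -11.]
130 197 [659.5 -49.3 136.2] [641. -87.] [673. -10.]
140 186 [654.  -49.8 142.7] [635. -87.] [670. -10.]
150 75 [646.2 -40.4 155.3] [630. -59.] [653. -28.]
160 161 [640.8 -45.4 165.1] [628. -63.] [653. -29.]
blue 25 [ 572. -184.  140.] ztop 144.0
orange 388 [ 774. -142.   80.] ztop 97.0
top block ((617.3002319335938, 22.978118896484375), (675.4244384765625, 344.6352233886719), 38.002830505371094) 50.03362061673291 2418
key pts 620
110 16 [636.  35. 115.] [625.  -7.] [643.  62.]
120 16 [634.5  41.4 125.5] [625.  -7.] [643.  61.]
130 98 [642.2  31.  137.6] [632.  -7.] [652.  60.]
140 33 [641.9  34.8 141.6] [617.  -3.] [651.  59.]
150 8 [615.7  26.2 157.8] [583.  -5.] [641.  60.]
160 294 [616.8  17.6 164.5] [578.  -7.] [642.  61.]
170 81 [598.4   8.5 173.1] [589.  -4.] [634.  22.]
180 5 [595.3   7.8 186.4] [593.   2.] [599.  14.]
190 8 [597.6   5.9 193.5] [593.   1.] [604.  15.]
200 53 [601.4   9.5 207.2] [594.   3.] [610.  16.]
210 8 [599.7   9.2 211.2] [595.   3.] [605.  16.]
base ((554.5245971679688, 196.76617431640625), (131.2081298828125, 466.4791259765625), 10.975167274475098) 3969
```

View pics/crop1.png

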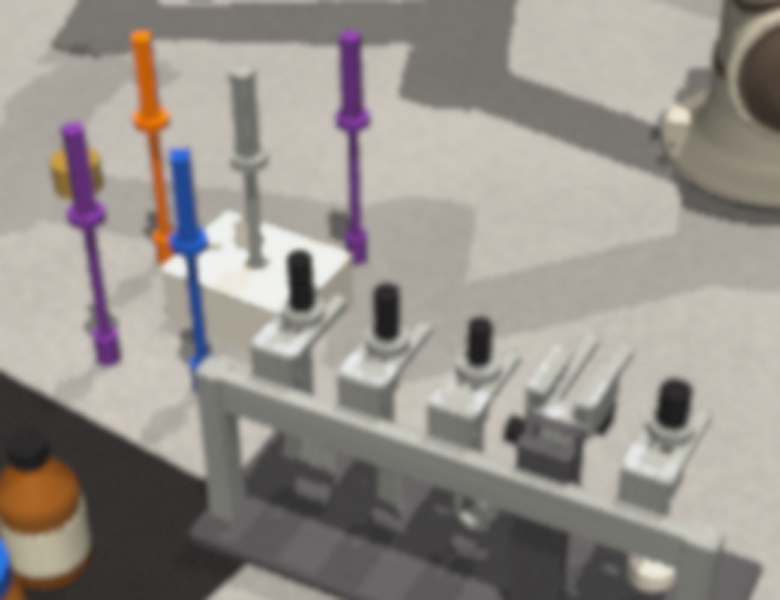

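View pics/crop2.png

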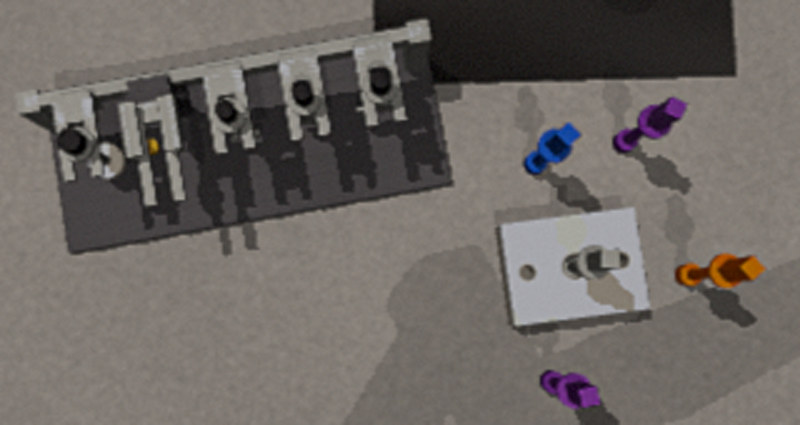

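Crops: the grey key is alone in the white block at top crop (610,258), which is full-frame (384,253). The hook is the fourth place from the right, at crop (155,145), full-frame (202,208). Its two prongs run down and the tools are on both sides. Now I'll measure within those regions.

```bash
python3 - <<'E'
from h import *
R={'scene':(150,90,3),'top':(140,150,2.5)}
for n in R:
    D=np.load(n+'0.npz');W=np.load(n+'W.npy');im=D['im'].astype(int);sat=im.max(-1)-im.min(-1)
    u0,v0,u1,v1={'scene':(200,110,270,208),'top':(335,228,405,285)}[n]
    M=np.zeros(sat.shape,bool);M[v0:v1,u0:u1]=1
    m=M&(abs(W[...,2]-50)<6)&(sat<40)
    p=W[m];print(n,'block',cv2.minAreaRect(p[:,:2].astype(np.float32)),np.median(p[:,2]),len(p))
    M=M&(sat<30)
    for z in range(60,230,10):
        s=W[M&(W[...,2]>=z)&(W[...,2]<z+10)]
        if len(s)>2: print(z,len(s),np.median(s,0).round(1),s.min(0).round(0)[:2],s.max(0).round(0)[:2])
    s=W[M&(W[...,2]>212)]
    if len(s)>5: print('top',cv2.minAreaRect(s[:,:2].astype(np.float32)),s.mean(0))
n='top';W=np.load('topW.npy');im=np.load('top0.npz')['im']
# hook & rack
M=np.zeros(W.shape[:2],bool);M[155:255,140:325]=1
m=M&(abs(W[...,2]-140)<4);s=W[m];vx,vy,x,y=cv2.fitLine(s[:,:2].astype(np.float32),cv2.DIST_HUBER,0,.01,.01).ravel()
print('rail',len(s),np.degrees(np.arctan2(-vx*np.sign(vy),abs(vy))),s.min(0),s.max(0),x,y)
m=M&(abs(W[...,2]-12)<5);print('base',cv2.minAreaRect(W[m][:,:2].astype(np.float32)),m.sum())
M=np.zeros(W.shape[:2],bool);M[187:236,186:218]=1
for v in range(186,236,3): print(v,' '.join('%3.0f'%z for z in W[v,184:220:2,2]))
E
```

```text
scene block ((464.4789123535156, -219.61862182617188), (199.5511016845703, 124.17699432373047), 7.343085765838623) 50.55470443834104 915
60 21 [ 467.3 -216.2   65.6] [ 365. -225.] [ 560. -189.]
70 20 [ 465.4 -215.7   74.9] [ 361. -221.] [ 563. -188.]
80 27 [ 467.8 -214.8   84.2] [ 362. -222.] [ 563. -188.]
90 22 [ 465.7 -214.8   94.8] [ 360. -225.] [ 472. -196.]
100 30 [ 468.2 -215.2  104.3] [ 361. -223.] [ 566. -189.]
110 30 [ 467.9 -201.   114.9] [ 361. -223.] [ 567. -189.]
120 22 [ 468.6 -215.3  124. ] [ 360. -220.] [ 563. -189.]
130 18 [ 469.1 -214.9  135.5] [ 376. -224.] [ 564. -178.]
140 40 [ 472.8 -212.8  146.9] [ 364. -232.] [ 480. -203.]
150 75 [ 472.4 -212.7  153.3] [ 454. -232.] [652. -32.]
160 305 [624.8 -44.9 165.4] [ 461. -229.] [653.   1.]
170 130 [611.5 -50.3 174. ] [ 370. -226.] [625. -36.]
180 82 [ 563.3 -184.2  184.8] [ 369. -226.] [620. -41.]
190 80 [608.2 -54.8 194.8] [ 459. -228.] [619. -41.]
200 73 [608.1 -53.9 205.9] [ 458. -228.] [620. -41.]
210 98 [603.  -56.6 213.7] [ 457. -227.] [619. -42.]
220 15 [ 465.8 -219.2  220.8] [ 460. -225.] [ 472. -213.]
top ((55
[... 1822 characters left out ...]
 182  12  11  10
210  56  57  55  14 185 189 183 167 160 159  15   7 167 167 167  11   9  11
213  57  60  57  41 176 166 169 167 142  11  10  19 164 169  14  11  10  12
216  59  61  59  45  12  13 169 170 163   7  17  11 170 167  11  15  14   9
219  55  54  50  14   9   7 168 168 167  12  11  11 172 168 167  12  13  10
222  11  10  12  12   8  12  11 171 170   7   9  11  11 170 166   9  10   8
225  10  14  13  12  13  13  11 166 172  10   9  10  12 168 168  13  10   9
228  13  11   6   9  12  12  13 167 166 167  11  11  12 169 167  14   6  12
231  11  12  14   8  11   9  12 169 166 168  12  15  14  11  13  11  11  12
234   9  13  10  14  11  15  17  12  15  11  13  11  15   8  12  11  10  11
```

```bash
python3 - <<'E'
from h import *
from scipy.optimize import least_squares
W=np.load('topW.npy')
M=np.zeros(W.shape[:2],bool);M[160:200,145:320]=1
m=M&(abs(W[...,2]-140)<5);s=W[m];yaw=np.radians(8.9)
for _ in range(4):
    ux=np.array([np.cos(yaw),np.sin(yaw)]);a=s[:,:2]@ux; k=abs(a-np.median(a))<9; 
    s=s[k];vx,vy,x,y=cv2.fitLine(s[:,:2].astype(np.float32),cv2.DIST_HUBER,0,.01,.01).ravel();yaw=np.arctan2(-vx*np.sign(vy),abs(vy))
print('rail yaw',np.degrees(yaw),len(s),'front/back',np.percentile(s[:,:2]@[np.cos(yaw),np.sin(yaw)],[2,50,98]))
uy=np.array([-np.sin(yaw),np.cos(yaw)]);ux=np.array([np.cos(yaw),np.sin(yaw)])
print('rail y ends',np.percentile(s[:,:2]@uy,[0.5,99.5]))
M[:]=0;M[184:236,188:216]=1
P=W[M]
pr=P[(abs(P[:,2]-168.5)<7)]; ho=P[abs(P[:,2]-185.5)<5]
print('prong z',np.median(pr[:,2]),pr[:,2].mean(),'hood z',np.median(ho[:,2]))
h=ho[:,:2];print('hood x',np.percentile(h@ux,[1,5,95,99]),'y',np.percentile(h@uy,[1,5,95,99]))
fr=np.percentile(h@ux,3)
q=pr[(pr[:,:2]@ux)<fr-5][:,:2];b=q@uy;a=q@ux;mid=(b.min()+b.max())/2
A=np.c_[a-a.mean(),b>mid,b<=mid];sol=np.linalg.lstsq(A,b,rcond=None)[0];print('prongs slope deg',np.degrees(np.arctan(sol[0])),'y lines',sol[1:],'mid',sol[1:].mean(),'tip x',a.min(),np.percentile(b[b>mid],[3,97]),np.percentile(b[b<mid],[3,97]))
for n,(u0,v0,u1,v1) in {'top':(360,235,400,275),'scene':(220,105,250,180)}.items():
    W=np.load(n+'W.npy');im=np.load(n+'0.npz')['im'].astype(int);M=np.zeros(W.shape[:2],bool);M[v0:v1,u0:u1]=1
    k=M&(np.hypot(W[...,0]-465,W[...,1]+220)<25);P=W[k]
    st=P[(P[:,2]>158)&(P[:,2]<223)]
    f=lambda p:(lambda d:np.minimum(np.abs(np.abs(np.maximum(abs(d[0]),abs(d[1])))-7),6))(np.array([[np.cos(p[2]),np.sin(p[2])],[-np.sin(p[2]),np.cos(p[2])]])@(st[:,:2]-p[:2]).T)
    st=st[st[:,2]<214]
    best=min((least_squares(f,[465,-220,y0],loss='soft_l1',x_scale=[1,1,.1]) for y0 in np.radians(range(-40,50,10))),key=lambda r:r.cost)
    print(n,'stem side fit',best.x[:2],np.degrees(best.x[2]),best.cost,len(st))
    tp=P[P[:,2]>214];
    if len(tp): print('top rect',cv2.minAreaRect(tp[:,:2].astype(np.float32)),tp.mean(0))
    co=P[(abs(P[:,2]-146)<9)];print('collar',cv2.minEnclosingCircle(co[:,:2].astype(np.float32)),np.percentile(co[:,2],[5,50,95]))
    sh=P[(P[:,2]<130)&(P[:,2]>60)];print('shaft',np.median(sh,0))
E
```

```text
rail yaw 8.7659235 720 front/back [633.23181838 640.98022584 646.05362295]
rail y ends [-192.35644004  152.98067233]
prong z 168.0526138699483 167.81557760786148 hood z 185.2059653927416
hood x [572.23731954 573.64810254 613.2794101  615.11199974] y [20.10876752 21.06816434 61.78764221 62.89552573]
prongs slope deg -0.2397435333086969 y lines [52.6220742  29.61513221] mid 41.11860320327738 tip x 532.5908651505291 [48.44452552 57.16125431] [25.60598245 33.93675595]
top stem side fit [ 465.45411791 -221.02635876] -1.4396122295706006 1.1764745043413567 43
top rect ((465.68731689453125, -221.0775604248047), (14.391242027282715, 11.478154182434082), 89.44082641601562) [ 465.67379411 -220.44665994  218.92014303]
collar ((464.9734191894531, -220.602783203125), 14.253067970275879) [145.01149405 149.43251885 152.87845845]
shaft [ 464.51727414 -216.84152836   73.21322485]
scene stem side fit [ 465.04803757 -220.19237118] -2.843769680127099 106.76096068919642 195
top rect ((465.46820068359375, -219.3316650390625), (17.547266006469727, 15.5831937789917), 1.9722187519073486) [ 466.87608    -218.660676    218.66163002]
collar ((465.8022155761719, -217.70513916015625), 15.158283233642578) [143.58231766 150.05753384 153.95616673]
shaft [ 467.99422074 -217.00554071   97.13161314]
```

Request:
servo_tool([
  {"travel":[0,0,-0.1],"rot":[0,0,0.0136],"hand":0.5},
  {"travel":[0,0,-0.1],"rot":[0,0,0.0136],"hand":0.5},
  {"travel":[0,0,-0.1],"rot":[0,0,0.0136],"hand":0.5},
  {"travel":[-0.0886,0.1118,0],"rot":[0,0,0],"hand":0.5},
  {"travel":[-0.0886,0.1118,0],"rot":[0,0,0],"hand":0.5},
  {"travel":[-0.0886,0.1118,0],"rot":[0,0,0],"hand":0.5},
  {"travel":[-0.0886,0.1118,0],"rot":[0,0,0],"hand":0.5},
  {"travel":[-0.0886,0.1118,0],"rot":[0,0,0],"hand":0.5},
  {"travel":[-0.0886,0.1118,0],"rot":[0,0,0],"hand":0.5},
  {"travel":[-0.0886,0.1118,0],"rot":[0,0,0],"hand":0.5},
])

```text
clock: 0.93
position: [307.3, -412.3, 305.9]
ee_rot: [0.008, 1.0, 0.0, -0.0]
contact_force: [1.1, 0.1, 0.6]
gripper_width: 42.9
grasp_force: 0.0
```

Request:
servo_tool([
  {"travel":[-0.0886,0.1118,0],"rot":[0,0,0],"hand":0.5},
  {"travel":[-0.0886,0.1118,0],"rot":[0,0,0],"hand":0.5},
  {"travel":[-0.0886,0.1118,0],"rot":[0,0,0],"hand":0.5},
  {"travel":[-0.0886,0.1118,0],"rot":[0,0,0],"hand":0.5},
  {"travel":[-0.0886,0.1118,0],"rot":[0,0,0],"hand":0.5},
  {"travel":[-0.0886,0.1118,0],"rot":[0,0,0],"hand":0.5},
  {"travel":[0,0,0],"rot":[0,0,0],"hand":0.5},
  {"travel":[0,0,0],"rot":[0,0,0],"hand":0.5},
  {"travel":[0,0,0],"rot":[0,0,0],"hand":0.5},
])

```text
clock: 1.68
position: [442.1, -248.4, 305.9]
ee_rot: [0.008, 1.0, 0.0, -0.001]
contact_force: [-0.2, -0.8, 0.1]
gripper_width: 42.7
grasp_force: 0.0
```

Request:
servo_tool([
  {"travel":[-0.0915,0.112,0],"rot":[0,0,0],"hand":0.5},
  {"travel":[0,0,0.1],"rot":[0,0,0],"hand":0.5},
  {"travel":[0,0,0.1],"rot":[0,0,0],"hand":0.5},
  {"travel":[0,0,0.1],"rot":[0,0,0],"hand":0.5},
  {"travel":[0,0,0],"rot":[0,0,0],"hand":0.5},
  {"travel":[0,0,0],"rot":[0,0,0],"hand":0.5},
])

```text
clock: 2.18
position: [464.6, -222.0, 230.8]
ee_rot: [0.009, 1.0, -0.0, -0.001]
contact_force: [0.8, 0.6, 1.2]
gripper_width: 42.4
grasp_force: 0.0
```

```bash
python3 - <<'E'
from h import *
im,d=get_image('scene')
cv2.imwrite('pics/crop3.png',cv2.resize(im[30:230,130:350],None,fx=3,fy=3,interpolation=cv2.INTER_CUBIC)[...,::-1])
s=sensors.read_state();print(s['position'],s['ee_rot'],s['contact_force'])
E
```

```text
[ 465.75967178 -222.13755192  232.30957062] [ 8.86576223e-03  9.99960505e-01 -5.41513956e-04  3.05443199e-04] [ 0.25954179 -0.09411972  0.78134242]
```

View pics/crop3.png

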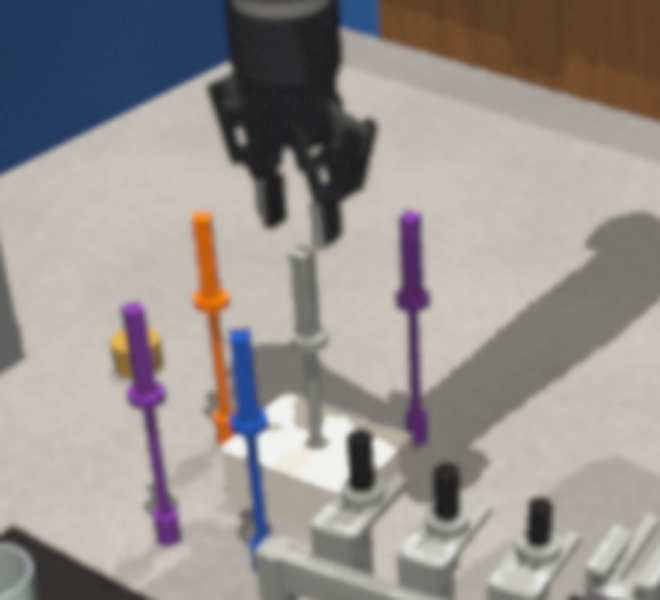

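The open fingers straddle the grey stem at crop (302,250), clear of the look-alikes. I'll descend and grip.

Request:
servo_tool([
  {"travel":[0,0.005,0.08],"rot":[0,0,0],"hand":0.5},
  {"travel":[0,0,0.08],"rot":[0,0,0],"hand":0.5},
  {"travel":[0,0,0.073],"rot":[0,0,0],"hand":0.5},
  {"travel":[0,0,0],"rot":[0,0,0],"hand":0.5},
  {"travel":[0,0,0],"rot":[0,0,0],"hand":0.0},
  {"travel":[0,0,0],"rot":[0,0,0],"hand":0.0},
  {"travel":[0,0,0],"rot":[0,0,0],"hand":0.0},
  {"travel":[0,0,0],"rot":[0,0,0],"hand":0.0},
  {"travel":[0,0,0],"rot":[0,0,0],"hand":0.0},
  {"travel":[0,0,0],"rot":[0,0,0],"hand":0.0},
])

```text
clock: 3.07
position: [467.3, -220.3, 175.4]
ee_rot: [0.008, 1.0, -0.001, 0.002]
contact_force: [-0.0, 0.5, 6.7]
gripper_width: 13.0
grasp_force: 59.2
```

Request:
servo_tool([
  {"travel":[0,0,-0.03],"rot":[0,0,0],"hand":0},
  {"travel":[0,0,-0.05],"rot":[0,0,0],"hand":0},
  {"travel":[0,0,-0.07],"rot":[0,0,0],"hand":0},
  {"travel":[0,0,-0.07],"rot":[0,0,0],"hand":0},
  {"travel":[0,0,-0.03],"rot":[0,0,0],"hand":0},
  {"travel":[0,0,0],"rot":[0,0,0],"hand":0},
  {"travel":[0,0,0],"rot":[0,0,0],"hand":0},
])

```text
clock: 3.65
position: [465.1, -219.2, 234.9]
ee_rot: [0.009, 1.0, 0.001, -0.0]
contact_force: [-0.3, -0.4, -3.2]
gripper_width: 13.6
grasp_force: 59.0
```

```bash
cat > m.py <<'E'
from h import *
import sys
s=sensors.read_state();P0=s['position'];print(s['clock'],P0.round(1),s['ee_rot'].round(4),s['contact_force'].round(1),s['wrist_torque'].round(2))
for n in('scene','top'):
    im,d=get_image(n);W=cloud(n,d);sat=im.astype(int).max(-1)-im.min(-1)
    np.savez('last_'+n,im=im,d=d)
    k=(np.hypot(W[...,0]-P0[0],W[...,1]-P0[1])<35)&(sat<35)
    zt=P0[2]
    print(n)
    for z in np.arange(zt-166,zt,12):
        q=W[k&(W[...,2]>=z)&(W[...,2]<z+12)]
        if len(q)>4: print(round(z-zt),len(q),np.median(q,0).round(1),'x',np.percentile(q[:,0],[5,95]).round(0),'y',np.percentile(q[:,1],[5,95]).round(0))
    q=W[k&(W[...,2]>zt-60)&(W[...,2]<zt-5)]
    zz=np.histogram(q[:,2],np.arange(zt-60,zt-4,3));print(list(zip((zz[1]-zt).round(),zz[0])))
E
python3 m.py
```

```text
3.65 [ 465.1 -219.2  234.9] [ 8.5e-03  1.0e+00  6.0e-04 -5.0e-04] [-0.3 -0.4 -3.2] [-0.03  0.08 -0.  ]
scene
-166 28 [ 469.4 -211.5   75.8] x [460. 473.] y [-220. -207.]
-154 40 [ 469.8 -211.1   86.8] x [457. 473.] y [-222. -206.]
-142 42 [ 466.2 -213.9   96.9] x [456. 472.] y [-225. -208.]
-130 18 [ 464.9 -214.9  111.3] x [460. 467.] y [-219. -212.]
-118 21 [ 465.9 -214.8  123.3] x [458. 469.] y [-220. -213.]
-106 20 [ 465.8 -215.1  134.9] x [461. 468.] y [-219. -212.]
-94 19 [ 464.9 -215.   147.6] x [460. 469.] y [-218. -213.]
-82 23 [ 465.4 -215.7  159.1] x [460. 468.] y [-220. -212.]
-70 19 [ 465.  -215.6  170.3] x [462. 468.] y [-220. -212.]
-58 23 [ 465.6 -214.9  184. ] x [460. 468.] y [-221. -212.]
-46 13 [ 465.  -215.4  192.2] x [459. 469.] y [-218. -214.]
-34 78 [ 470.5 -211.5  209.3] x [457. 477.] y [-226. -204.]
-22 47 [ 468.6 -212.7  219.2] x [456. 472.] y [-223. -209.]
-10 32 [ 468.5 -215.5  229.3] x [458. 471.] y [-226. -206.]
[(np.float64(-60.0), np.int64(5)), (np.float64(-57.0), np.int64(5)), (np.float64(-54.0), np.int64(6)), (np.float64(-51.0), np.int64(8)), (np.floa
[... 391 characters left out ...]
 np.int64(12)), (np.float64(-12.0), np.int64(12)), (np.float64(-9.0), np.int64(11))]
top
[(np.float64(-60.0), np.int64(0)), (np.float64(-57.0), np.int64(0)), (np.float64(-54.0), np.int64(0)), (np.float64(-51.0), np.int64(0)), (np.float64(-48.0), np.int64(0)), (np.float64(-45.0), np.int64(0)), (np.float64(-42.0), np.int64(0)), (np.float64(-39.0), np.int64(0)), (np.float64(-36.0), np.int64(0)), (np.float64(-33.0), np.int64(0)), (np.float64(-30.0), np.int64(0)), (np.float64(-27.0), np.int64(0)), (np.float64(-24.0), np.int64(0)), (np.float64(-21.0), np.int64(0)), (np.float64(-18.0), np.int64(0)), (np.float64(-15.0), np.int64(0)), (np.float64(-12.0), np.int64(0)), (np.float64(-9.0), np.int64(0))]
```

Request:
servo_tool([
  {"travel":[-0.0087,0.08,0],"rot":[0,0,0],"hand":0},
  {"travel":[-0.0087,0.13,0],"rot":[0,0,0],"hand":0},
  {"travel":[-0.0087,0.14,0],"rot":[0,0,0],"hand":0},
  {"travel":[-0.0087,0.15,0],"rot":[0,0,0],"hand":0},
  {"travel":[-0.0087,0.15,0],"rot":[0,0,0],"hand":0},
  {"travel":[-0.0087,0.15,0],"rot":[0,0,0],"hand":0},
  {"travel":[-0.0087,0.15,0],"rot":[0,0,0],"hand":0},
  {"travel":[-0.0087,0.15,0],"rot":[0,0,0],"hand":0},
  {"travel":[-0.0087,0.13,0],"rot":[0,0,0],"hand":0},
  {"travel":[-0.0087,0.12,0],"rot":[0,0,0],"hand":0},
])

```text
clock: 4.58
position: [492.2, 119.3, 234.4]
ee_rot: [0.008, 1.0, -0.0, -0.001]
contact_force: [0.1, -0.2, -2.9]
gripper_width: 13.3
grasp_force: 59.1
```

Request:
servo_tool([
  {"travel":[0,0,0],"rot":[0,0,-0.009],"hand":0},
  {"travel":[0,0,0],"rot":[0,0,-0.009],"hand":0},
  {"travel":[0,0,0],"rot":[0,0,-0.009],"hand":0},
  {"travel":[0,0,0],"rot":[0,0,0],"hand":0},
  {"travel":[0,0,0],"rot":[0,0,0],"hand":0},
  {"travel":[0,0,0],"rot":[0,0,0],"hand":0},
])

```text
clock: 5.08
position: [492.8, 117.2, 234.9]
ee_rot: [-0.076, 0.997, -0.0, -0.001]
contact_force: [0.1, -0.3, -1.6]
gripper_width: 12.9
grasp_force: 59.5
```

```bash
python3 m.py | grep -v '^\['; python3 - <<'E'
from h import *
a=np.load('last_scene.npz')['im'][130:290,230:430]
b=np.load('last_top.npz')['im'][160:320,130:330]
c=np.hstack([cv2.resize(i,None,fx=2,fy=3,interpolation=cv2.INTER_CUBIC) if 0 else cv2.resize(i,(400,320),interpolation=cv2.INTER_CUBIC) for i in(a,b)])
cv2.imwrite('pics/c4.png',c[...,::-1])
E
```

```text
5.0833 [492.8 117.2 234.9] [-7.570e-02  9.971e-01 -2.000e-04 -6.000e-04] [ 0.1 -0.3 -1.6] [ 0.03 -0.01 -0.02]
scene
-166 27 [496.1 124.5  75.6] x [490. 500.] y [119. 127.]
-154 25 [496.4 125.6  86.8] x [488. 500.] y [122. 128.]
-142 34 [492.3 122.9  97.2] x [484. 500.] y [120. 127.]
-130 9 [491.9 121.3 109.2] x [488. 495.] y [120. 123.]
-118 10 [491.2 121.4 120.9] x [489. 495.] y [121. 123.]
-94 16 [492.7 119.3 149.5] x [490. 496.] y [115. 123.]
-82 28 [493.8 119.6 159.9] x [490. 497.] y [114. 123.]
-70 41 [496.2 118.7 169.9] x [489. 527.] y [109. 134.]
-58 27 [493.8 119.7 183.2] x [491. 496.] y [115. 123.]
-46 14 [493.8 120.2 191.7] x [490. 497.] y [115. 123.]
-34 112 [497.8 123.1 209.3] x [485. 504.] y [106. 131.]
-22 47 [496.6 121.5 218.6] x [487. 499.] y [113. 126.]
-10 42 [496.8 119.1 229.7] x [493. 499.] y [113. 125.]
top
-154 13 [485.2 110.9  90.6] x [481. 496.] y [107. 119.]
-142 29 [486.9 112.3  96.6] x [481. 495.] y [108. 122.]
-34 14 [483.8 106.3 208.3] x [478. 490.] y [104. 111.]
```

View pics/c4.png

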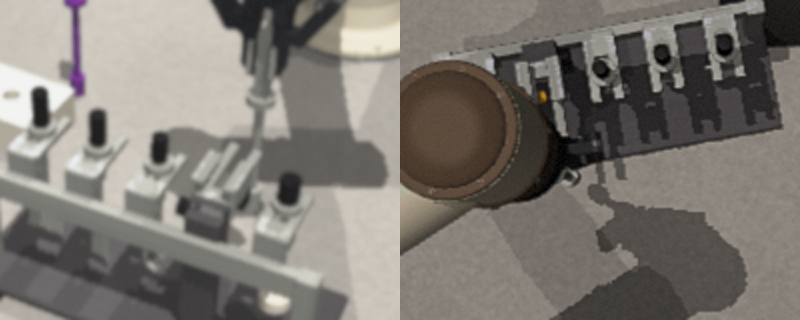

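View: the key hangs upright, held in front of the hook mouth at left pane (258,100), with the hook at (230,180) and nothing touched. Next I'll compare key and hook in the same (scene) camera.

```bash
cat > rel.py <<'E'
from h import *
from scipy.optimize import least_squares
yaw=np.radians(8.7);ux=np.array([np.cos(yaw),np.sin(yaw)]);uy=np.array([-np.sin(yaw),np.cos(yaw)])
H=np.array([581.4,131.4])
W=cloud('scene',np.load('scene0.npz')['d'])
V=W.reshape(-1,3);V=V[~np.isnan(V[:,0])]
hx=(V[:,:2]-H)@ux;hy=(V[:,:2]-H)@uy
m=(hx>-70)&(hx<-26)&(abs(hy)<24)&(V[:,2]>160)&(V[:,2]<176)
for lo,hi in((0,24),(-24,0)):
    k=m&(hy>=lo)&(hy<hi);print('prong',k.sum(),'z',np.percentile(V[k,2],[10,50,75,90]).round(1),'hy',np.percentile(hy[k],[5,50,95]).round(1),'hx',np.percentile(hx[k],[2,98]).round(1))
for lo,hi in((0,26),(-26,0)):
    k=(hx>-30)&(hx<28)&(hy>=lo)&(hy<hi)&(V[:,2]>179)&(V[:,2]<194);print('hood',k.sum(),'z',np.percentile(V[k,2],[25,50,75]).round(1),'hy',np.percentile(hy[k],[3,50,97]).round(1),'hx',np.percentile(hx[k],[3,97]).round(1))
s=sensors.read_state();p=s['position'];print('TCP hook',((p[:2]-H)@ux).round(1),((p[:2]-H)@uy).round(1),p[2])
L=np.load('last_scene.npz');V=cloud('scene',L['d'])[(L['im'].astype(int).max(-1)-L['im'].min(-1))<35]
V=V[np.hypot(V[:,0]-p[0],V[:,1]-p[1])<25]
z=V[:,2]-p[2]
a=(z>-135)&(z<-45);b=(z>-27)&(z<-24)
Q=V[a]
C=lambda q:np.hypot(Q[:,0]-q[0]-q[2]*(Q[:,2]-p[2]+33)/100,Q[:,1]-q[1]-q[3]*(Q[:,2]-p[2]+33)/100)-5
r=least_squares(C,[p[0],p[1],0,0],loss='soft_l1',f_scale=.7);print('axis at collar',r.x[:2].round(1),'lean mm/100',r.x[2:].round(1),'hook coords',((r.x[:2]-H)@ux).round(1),((r.x[:2]-H)@uy).round(1),'cost',r.cost,len(Q))
c=V[(z>-38)&(z<-18)&(np.hypot(V[:,0]-r.x[0],V[:,1]-r.x[1])>8)];zz=c[:,2]-p[2];print('collar z',np.percentile(zz,[3,10,50,90,97]).round(1))
hd=V[(z<-137)];print('head z',np.percentile(hd[:,2]-p[2],[2,98]).round(1))
E
python3 rel.py
```

```text
prong 40 z [166.  169.8 170.5 171.7] hy [ 8.9 14.2 17.3] hx [-60.6 -41.1]
prong 71 z [164.8 169.1 170.3 171.1] hy [-13.5  -8.8  -5.9] hx [-61.3 -26.6]
hood 145 z [184.9 186.2 187.3] hy [10.7 18.1 23.3] hx [-20.3  21.6]
hood 141 z [185.2 186.3 186.9] hy [-20.1 -14.   -7.9] hx [-21.9  21.1]
TCP hook -89.6 -0.7 235.2818703372716
axis at collar [490.  118.1] lean mm/100 [-0.   0.9] hook coords -92.4 0.7 cost 44.422958833584936 120
collar z [-32.5 -31.3 -25.7 -22.2 -18.9]
head z [-236.8 -138. ]
```

Request:
servo_tool([
  {"travel":[0,0.006,0.03],"rot":[0,0,0],"hand":0},
  {"travel":[0,0,0.04],"rot":[0,0,0],"hand":0},
  {"travel":[0,0,0.03],"rot":[0,0,0],"hand":0},
  {"travel":[0,0,0],"rot":[0,0,0],"hand":0},
  {"travel":[-0.03,0,0],"rot":[0,0,0],"hand":0},
  {"travel":[-0.03,0,0],"rot":[0,0,0],"hand":0},
  {"travel":[-0.03,0,0],"rot":[0,0,0],"hand":0},
  {"travel":[-0.03,0,0],"rot":[0,0,0],"hand":0},
  {"travel":[0,0,0],"rot":[0,0,0],"hand":0},
  {"travel":[0,0,0],"rot":[0,0,0],"hand":0},
])

```text
clock: 6.02
position: [523.0, 123.5, 210.4]
ee_rot: [-0.076, 0.997, -0.0, -0.0]
contact_force: [-0.3, 0.6, -2.7]
gripper_width: 13.3
grasp_force: 59.5
```

```bash
python3 m.py | head -1; python3 rel.py | tail -4
```

```text
6.0167 [523.  123.5 210.4] [-7.620e-02  9.971e-01 -0.000e+00 -2.000e-04] [-0.3  0.6 -2.7] [-0.02  0.06 -0.01]
TCP hook -59.6 1.0 210.41812296512796
axis at collar [530.1 125. ] lean mm/100 [11.   0.6] hook coords -51.7 1.4 cost 71.39567296494222 60
collar z [-32.  -30.  -25.1 -22.9 -19.8]
head z [-198.9 -137.4]
```

Request:
servo_tool([
  {"travel":[-0.022,0,0],"rot":[0,0,0],"hand":0},
  {"travel":[-0.022,0,0],"rot":[0,0,0],"hand":0},
  {"travel":[-0.022,0,0],"rot":[0,0,0],"hand":0},
  {"travel":[0,0,0],"rot":[0,0,0],"hand":0},
  {"travel":[0,0,0.008],"rot":[0,0,0],"hand":0},
  {"travel":[0,0,0.008],"rot":[0,0,0],"hand":0},
  {"travel":[0,0,0],"rot":[0,0,0],"hand":0},
  {"travel":[0,0,0],"rot":[0,0,0],"hand":0},
])

```text
clock: 6.78
position: [538.5, 125.9, 206.3]
ee_rot: [-0.076, 0.997, -0.0, -0.0]
contact_force: [-0.2, 0.3, -1.5]
gripper_width: 13.1
grasp_force: 59.5
```

Request:
servo_tool([
  {"travel":[0,0,0.004],"rot":[0,0,0],"hand":0},
  {"travel":[0,0,0],"rot":[0,0,0],"hand":0},
  {"travel":[0,0,0],"rot":[0,0,0],"hand":0},
])

```text
clock: 7.03
position: [538.7, 126.0, 205.6]
ee_rot: [-0.077, 0.997, -0.0, 0.0]
contact_force: [0.3, -1.1, -3.7]
gripper_width: 13.0
grasp_force: 59.5
```

Request:
servo_tool([
  {"travel":[0,0,0.004],"rot":[0,0,0],"hand":0},
  {"travel":[0,0,0],"rot":[0,0,0],"hand":0},
  {"travel":[0,0,0],"rot":[0,0,0],"hand":0},
])

```text
clock: 7.28
position: [538.8, 125.9, 204.5]
ee_rot: [-0.076, 0.997, -0.0, -0.0]
contact_force: [-0.1, -0.0, -2.6]
gripper_width: 13.4
grasp_force: 59.5
```

Request:
servo_tool([
  {"travel":[0,0,0.004],"rot":[0,0,0],"hand":0},
  {"travel":[0,0,0],"rot":[0,0,0],"hand":0},
  {"travel":[0,0,0],"rot":[0,0,0],"hand":0},
])

```text
clock: 7.53
position: [538.8, 126.0, 203.5]
ee_rot: [-0.076, 0.997, -0.0, -0.0]
contact_force: [0.1, 0.4, -2.9]
gripper_width: 12.8
grasp_force: 59.5
```

Request:
servo_tool([
  {"travel":[0,0,0.004],"rot":[0,0,0],"hand":0},
  {"travel":[0,0,0],"rot":[0,0,0],"hand":0},
  {"travel":[0,0,0],"rot":[0,0,0],"hand":0},
])

```text
clock: 7.78
position: [538.8, 126.0, 202.5]
ee_rot: [-0.076, 0.997, -0.0, -0.0]
contact_force: [0.3, -0.4, -2.4]
gripper_width: 13.1
grasp_force: 59.5
```

Request:
servo_tool([
  {"travel":[0,0,0.003],"rot":[0,0,0],"hand":0},
  {"travel":[0,0,0],"rot":[0,0,0],"hand":0},
  {"travel":[0,0,0],"rot":[0,0,0],"hand":0},
])

```text
clock: 8.03
position: [538.9, 126.0, 202.0]
ee_rot: [-0.077, 0.997, 0.0, 0.0]
contact_force: [-0.0, 0.3, -2.7]
gripper_width: 13.2
grasp_force: 59.6
```

Request:
servo_tool([
  {"travel":[0,0,0.003],"rot":[0,0,0],"hand":0},
  {"travel":[0,0,0],"rot":[0,0,0],"hand":0},
  {"travel":[0,0,0],"rot":[0,0,0],"hand":0},
])

```text
clock: 8.28
position: [538.9, 126.0, 201.4]
ee_rot: [-0.077, 0.997, 0.0, 0.0]
contact_force: [-0.7, -0.4, 0.1]
gripper_width: 13.2
grasp_force: 59.8
```

Request:
servo_tool([
  {"travel":[0,0,0.002],"rot":[0,0,0],"hand":0},
  {"travel":[0,0,0],"rot":[0,0,0],"hand":0},
  {"travel":[0,0,0],"rot":[0,0,0],"hand":0},
])

```text
clock: 8.53
position: [538.9, 126.0, 201.0]
ee_rot: [-0.077, 0.997, 0.0, 0.0]
contact_force: [-2.0, 0.4, 1.8]
gripper_width: 13.4
grasp_force: 60.0
```

Request:
servo_tool([
  {"travel":[0,0,-0.002],"rot":[0,0,0],"hand":0},
  {"travel":[-0.01,0,0],"rot":[0,0,0],"hand":0},
  {"travel":[-0.02,0,0],"rot":[0,0,0],"hand":0},
  {"travel":[-0.02,0,0],"rot":[0,0,0],"hand":0},
  {"travel":[0,0,0],"rot":[0,0,0],"hand":0},
  {"travel":[0,0,0],"rot":[0,0,0],"hand":0},
])

```text
clock: 9.03
position: [552.1, 127.9, 201.1]
ee_rot: [-0.076, 0.997, -0.0, 0.001]
contact_force: [-0.4, 0.1, 1.6]
gripper_width: 13.0
grasp_force: 60.1
```

Request:
servo_tool([
  {"travel":[-0.016,0,0],"rot":[0,0,0],"hand":0},
  {"travel":[-0.016,0,0],"rot":[0,0,0],"hand":0},
  {"travel":[0,0,0],"rot":[0,0,0],"hand":0},
  {"travel":[0,0,0],"rot":[0,0,0],"hand":0},
])

```text
clock: 9.37
position: [559.6, 129.2, 201.1]
ee_rot: [-0.076, 0.997, -0.0, 0.0]
contact_force: [-1.1, -0.9, 1.5]
gripper_width: 13.6
grasp_force: 60.1
```

Request:
servo_tool([
  {"travel":[-0.006,0,-0.002],"rot":[0,0,0],"hand":0},
  {"travel":[-0.012,0,0],"rot":[0,0,0],"hand":0},
  {"travel":[-0.012,0,0],"rot":[0,0,0],"hand":0},
  {"travel":[0,0,0],"rot":[0,0,0],"hand":0},
  {"travel":[0,0,0],"rot":[0,0,0],"hand":0},
])

```text
clock: 9.78
position: [564.8, 129.1, 200.9]
ee_rot: [-0.076, 0.997, -0.001, -0.003]
contact_force: [-5.6, -3.3, 2.2]
gripper_width: 13.0
grasp_force: 60.2
```

Request:
servo_tool([
  {"travel":[-0.012,0,0],"rot":[0,0,0],"hand":0},
  {"travel":[-0.012,0,0],"rot":[0,0,0],"hand":0},
  {"travel":[0,0,0],"rot":[0,0,0],"hand":0},
  {"travel":[0,0,0],"rot":[0,0,0],"hand":0},
])

```text
clock: 10.12
position: [572.6, 130.1, 201.4]
ee_rot: [-0.076, 0.997, -0.001, -0.0]
contact_force: [-0.5, -5.1, 0.6]
gripper_width: 13.4
grasp_force: 59.9
```

Request:
servo_tool([
  {"travel":[-0.012,0,0],"rot":[0,0,0],"hand":0},
  {"travel":[-0.012,0,0],"rot":[0,0,0],"hand":0},
  {"travel":[0,0,0],"rot":[0,0,0],"hand":0},
  {"travel":[0,0,0],"rot":[0,0,0],"hand":0},
])

```text
clock: 10.45
position: [580.0, 132.9, 201.9]
ee_rot: [-0.077, 0.997, 0.001, 0.002]
contact_force: [3.1, -1.3, -0.3]
gripper_width: 12.8
grasp_force: 59.7
```

Request:
servo_tool([
  {"travel":[-0.01,0,0],"rot":[0,0,0],"hand":0},
  {"travel":[0,0,0],"rot":[0,0,0],"hand":0},
  {"travel":[0,0,0],"rot":[0,0,0],"hand":0},
])

```text
clock: 10.7
position: [580.7, 133.0, 201.5]
ee_rot: [-0.077, 0.997, 0.0, -0.0]
contact_force: [-0.4, -0.4, 0.2]
gripper_width: 13.1
grasp_force: 59.9
```

Request:
servo_tool([
  {"travel":[-0.005,0,0],"rot":[0,0,0],"hand":0},
  {"travel":[0,0,0],"rot":[0,0,0],"hand":0},
  {"travel":[0,0,0],"rot":[0,0,0],"hand":0},
])

```text
clock: 10.95
position: [581.5, 132.9, 201.4]
ee_rot: [-0.076, 0.997, 0.0, -0.001]
contact_force: [-1.7, 0.7, -0.2]
gripper_width: 13.1
grasp_force: 60.0
```

Request:
servo_tool([
  {"travel":[-0.004,0,0],"rot":[0,0,0],"hand":0},
  {"travel":[0,0,0],"rot":[0,0,0],"hand":0},
  {"travel":[0,0,0],"rot":[0,0,0],"hand":0},
])

```text
clock: 11.2
position: [582.9, 132.8, 201.4]
ee_rot: [-0.076, 0.997, -0.0, -0.0]
contact_force: [-2.2, -0.1, 0.6]
gripper_width: 13.4
grasp_force: 60.0
```

Request:
servo_tool([
  {"travel":[-0.004,0,0],"rot":[0,0,0],"hand":0},
  {"travel":[0,0,0],"rot":[0,0,0],"hand":0},
  {"travel":[0,0,0],"rot":[0,0,0],"hand":0},
])

```text
clock: 11.45
position: [583.8, 132.8, 201.4]
ee_rot: [-0.076, 0.997, -0.0, -0.0]
contact_force: [-3.0, -0.4, 0.1]
gripper_width: 13.2
grasp_force: 60.0
```

Request:
servo_tool([
  {"travel":[-0.003,0,0],"rot":[0,0,0],"hand":0},
  {"travel":[0,0,0],"rot":[0,0,0],"hand":0},
  {"travel":[0,0,0],"rot":[0,0,0],"hand":0},
])

```text
clock: 11.7
position: [584.0, 132.8, 201.3]
ee_rot: [-0.076, 0.997, -0.0, -0.001]
contact_force: [-5.2, 0.1, 0.4]
gripper_width: 13.3
grasp_force: 60.0
```

Request:
servo_tool([
  {"travel":[-0.003,0,0],"rot":[0,0,0],"hand":0},
  {"travel":[0,0,0],"rot":[0,0,0],"hand":0},
  {"travel":[0,0,0],"rot":[0,0,0],"hand":0},
])

```text
clock: 11.95
position: [584.1, 132.8, 201.2]
ee_rot: [-0.076, 0.997, -0.0, -0.002]
contact_force: [-6.7, 0.6, 1.0]
gripper_width: 13.2
grasp_force: 60.1
```

```bash
python3 m.py | head -1; python3 - <<'E'
from h import *
a=np.load('last_scene.npz')['im'][130:290,230:430]
cv2.imwrite('pics/c5.png',cv2.resize(a,(750,600),interpolation=cv2.INTER_CUBIC)[...,::-1])
E
```

```text
11.95 [584.1 132.8 201.2] [-7.640e-02  9.971e-01 -3.000e-04 -1.700e-03] [-6.7  0.6  1. ] [0.1  2.04 0.01]
```

View pics/c5.png

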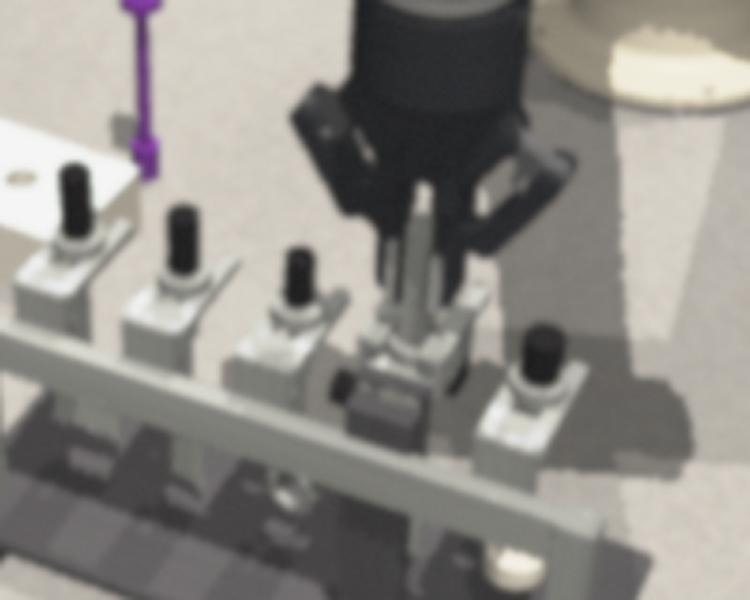

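The key is at the hard stop: a commanded 0.75 mm gave only 0.1 mm of motion and the force rose. The picture shows the stem between the hood plates at (415,280), with the neighbours upright. I'll relax slightly and open just enough to let go.

Request:
servo_tool([
  {"travel":[0.005,0,-0.001],"rot":[0,0,0],"hand":0},
  {"travel":[0,0,0],"rot":[0,0,0],"hand":0},
  {"travel":[0,0,0],"rot":[0,0,0],"hand":0.15},
  {"travel":[0,0,0],"rot":[0,0,0],"hand":0.25},
  {"travel":[0,0,0],"rot":[0,0,0],"hand":0.33},
  {"travel":[0,0,0],"rot":[0,0,0],"hand":0.33},
  {"travel":[0,0,0],"rot":[0,0,0],"hand":0.33},
])

```text
clock: 12.63
position: [585.2, 133.3, 202.3]
ee_rot: [-0.077, 0.997, 0.0, 0.001]
contact_force: [0.2, -0.0, 0.2]
gripper_width: 28.3
grasp_force: 0.0
```

Released cleanly. Next I'll go straight up and then back.

Request:
servo_tool([
  {"travel":[0,0,-0.03],"rot":[0,0,0],"hand":0.33},
  {"travel":[0,0,-0.05],"rot":[0,0,0],"hand":0.33},
  {"travel":[0,0,-0.08],"rot":[0,0,0],"hand":0.33},
  {"travel":[0,0,-0.1],"rot":[0,0,0],"hand":0.33},
  {"travel":[0,0,-0.1],"rot":[0,0,0],"hand":0.33},
  {"travel":[0.12,0,0],"rot":[0,0,0],"hand":0.33},
  {"travel":[0.14,0,0],"rot":[0,0,0],"hand":0.33},
  {"travel":[0.14,0,0],"rot":[0,0,0],"hand":0.33},
  {"travel":[0.14,0,0],"rot":[0,0,0],"hand":0.33},
  {"travel":[0,0,0],"rot":[0,0,0],"hand":0.33},
])

```text
clock: 13.47
position: [445.9, 110.7, 293.0]
ee_rot: [-0.077, 0.997, 0.001, -0.0]
contact_force: [-0.3, 1.0, -0.3]
gripper_width: 28.4
grasp_force: 0.0
```

```bash
python3 - <<'E'
from h import *
a,d=get_image('scene');b,e=get_image('top')
W=cloud('scene',d)
H=np.array([581.4,131.4]);yaw=np.radians(8.7);ux=np.array([np.cos(yaw),np.sin(yaw)]);uy=np.array([-np.sin(yaw),np.cos(yaw)])
V=W.reshape(-1,3);hx=(V[:,:2]-H)@ux;hy=(V[:,:2]-H)@uy
for lo in range(192,252,10):
    k=(abs(hx)<20)&(abs(hy)<15)&(V[:,2]>lo)&(V[:,2]<lo+10)
    if k.sum(): print(lo,k.sum(),'hx',np.percentile(hx[k],[5,50,95]).round(1),'hy',np.percentile(hy[k],[5,50,95]).round(1),'zmax',V[k,2].max().round(1))
V=cloud('top',e).reshape(-1,3);k=(np.hypot(V[:,0]-H[0],V[:,1]-H[1])<25)&(V[:,2]>228);q=(V[k,:2]-H);print('top',k.sum(),(q@ux).mean(),(q@uy).mean(),np.median(V[k,2]))
c=np.hstack([cv2.resize(i,(400,400),interpolation=cv2.INTER_CUBIC) for i in(a[130:300,240:410],b[150:260,140:250])])
cv2.imwrite('pics/c6.png',c[...,::-1])
E
```

```text
192 40 hx [-2.3  5.9  8.8] hy [-3.6  4.3  9.5] zmax 201.9
202 42 hx [-3.2  6.8  8.7] hy [-2.4  4.6  9.5] zmax 211.7
212 46 hx [-2.6  6.3  8.6] hy [-3.4  4.5  9.2] zmax 222.0
222 46 hx [-2.9  6.   9. ] hy [-4.3  4.6  9.4] zmax 231.9
232 47 hx [-3.1  6.5  8.6] hy [-3.3  4.6  9.2] zmax 241.9
242 59 hx [-4.6  2.8  8.1] hy [-3.6  2.9  9.4] zmax 248.7
top 78 -0.961594434334339 0.44410444257058856 244.86581574397644
```

View pics/c6.png

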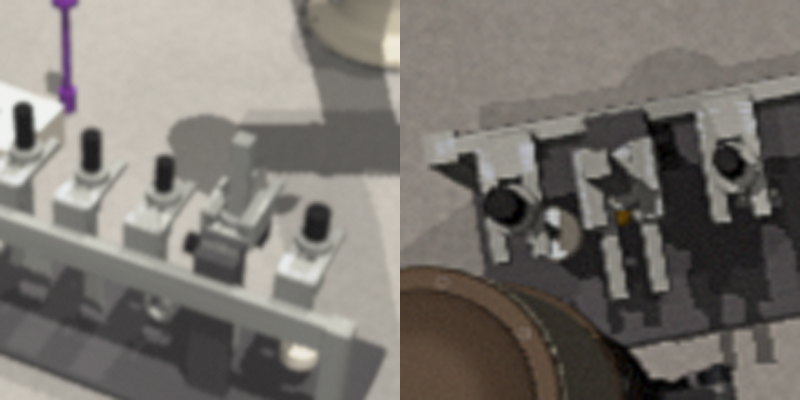

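The key hangs upright in the hook, left pane (243,170). Its axis is within about 1 mm of home, and the brass roller shows back out in the slot in front of it, right pane (622,215). The other tools hang undisturbed. I'll hand in.

```bash
python3 -c "
from bench import job_done;print(job_done())"
```

```text
the job is handed in; nothing more can be done
None
```

The socket key hangs fully home on the empty hook behind the sprung keeper, released and upright, the other tools looked undisturbed in the last picture, and the job was handed in at about 13.6 s of the 48 s allowed.

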